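# Pop the touch-latch cupboard and push it half open

### The arm

A 7-joint arm with a two-finger parallel gripper is mounted at the origin on the work surface. World frame = base frame: x ahead of the robot, y to its left, z up, the work surface at z = 0. Lengths are in m, angles in degrees, forces in N, time in s.
With the tool pointing down it reaches from about 0.4 to 0.925 m from the base axis. Payload 5.6 kg.
Tool frame: the origin (TCP) lies on the centre line of the jaws, within the pads' length; the fingertips stand 11 mm ahead of it and the grasp point (between the pads) lies 8 mm behind it; z points along the fingers, y is the line along which they close (so a half turn about z gives the same grasp; the last joint's range is limited). The gripper opens to 85 mm and grips with 20 to 120 N. Pads are 22 mm wide; open, the fingers measure 114 mm over their backs; the gripper's body (76 mm by 85 mm) begins 54 mm behind the grasp point. The pads swing forward as they close: fully open they stand 13 mm farther back than shut.
Start: joints at [-78.151, 26.786, -0.665, 91.828, 0.344, 61.387, -3.226], TCP at [0.161, 0.63, 0.242] pointing down, gripper open.
Joint ranges: [-144.91, 144.91], [-17.63, 115.5], [-89.93, 88.59], [15.96, 139.68], [-74.01, 254.01], [8.47, 105.57], [-167.45, 167.45]. Speed limits (degrees/s): [147.25, 147.25, 180, 180, 180, 180, 180].

### API

Orientations are given as a 3x3 rotation matrix whose columns are the frame's x, y, z axes.
In Python, from rig import ctrl gives the robot as it stands.
- The arm moves only by the tool jog_arm, never from a script. Its arguments are lists of equal length, an entry for each row: "claw": the gripper command: -1 is fully open, 1 is shut, values between are in proportion; "offset": the shift along the tool's x, y, z in mm, a list of three; "twist": the turn, a rotation vector about the tool's x, y, z in degrees, a list of three. A call has 1 to 20 rows; each row shifts and turns the commanded pose from where the row before left it, along the tool's axes as they then stand; what a row does not reach is not made up. A row lasts 1/10 s, in which the tool goes at most 50 mm and 8.59 degrees, less where a joint would pass 70% of its speed; a pose out of reach is approached as far as the arm can. A call with a gripper value outside its range is refused whole. The fingers move at their own pace and stop on an object; the grip force is fixed at half the most. Time passes only in rows, so rows that do not move let the fingers close. It gives the time, the measured TCP pose, the force, the opening and the grip force at its end, in the units of the state.
- ctrl.get_state(): the state, without advancing time (a new reading comes with each control period).
- ctrl.capture(name): name is "side" or "top" or "wrist"; returns a dict with "img" (400x640x3 uint8, blue, green, red), "vfov" (degrees; the focal length in pixels is half the picture's height over the tangent of half this angle, whatever the lens; pixels are square), "cx", "cy" (the principal point, pixels), "dist_coeffs" ([k1, k2, p1, p2, k3] as OpenCV has them; the pictures are not rectified), "R" (3x3) and "t" (3): a world point X has camera coordinates R X + t; the wrist camera has in their place "T_tool_cam" (4x4, takes a point from camera to tool coordinates, whose origin is the TCP and whose axes are the flange's). Camera axes: x right, y down, z forward; pixel columns grow to the right and rows downward; lengths in m; the calibration is good to about 2 mm. A picture is of the moment at which its call begins: read the wrist's pose just before it. There is no depth.
- ctrl.close_job(): hands the job in; it is judged then, once.
The state is a dict: "time": time; "joint_pos": joint angles; "dq": joint speeds; "tau": joint torques, N m; "tcp_pos": TCP position; "orientation": TCP orientation; "wrist_force": force on the tool from outside, world axes, zero at the start; "moment": the same for the moment, N m; "grip_width": finger opening in m; "gripper_force": force on a finger pad.
Only numpy, scipy, OpenCV 4.12 (cv2) and the standard library are available. Lean on these libraries where they do the work, as an engineer would, in place of code of your own. Each camera call takes 0.05 s, during which the arm holds its last target. There are 200 camera calls.

### The job

Without gripping or picking up anything, open the taller of the two small cupboards: press its door in at the free edge until the catch lets go and take the fingers away, so that the spring sets it ajar by itself. Then go behind the free edge and push the door round until it is clearly more than half open (well past 45 degrees). Leave the lower cupboard shut and every other thing where it stands.

Things in the scene. Friction and masses are not known exactly. Their poses are not given: they have to be found in the camera images.
- tall_door (a joint): taller cupboard's door (flat panel, no handle), rad: 0 shut, negative pressed in, positive open, stop at 1.7, half open 0.785. The catch lets go near -0.042 (5 to 6 mm and about 6 N at tall_press), solid stop at -0.05. When the fingers draw back, a spring swings it in about 1 s to 0.4 to 0.6; beyond, push it (up to 4 N); it stays where left. Pushed shut again it springs ajar again.
- tall_hinge (a point): point on the door's vertical hinge line, at the door's top edge (203 mm up), in the plane of the door's back. The hinge is on the side farther from the robot, the free edge nearer. Door: 150 mm wide from hinge line to free edge, 186 high (17 to 203 mm above the counter), 14 thick. Seen from above it opens counter-clockwise, towards -y.
- tall_press (a point): point to press, on the door's outer face, turning with it: 125 mm from the hinge line, 25 from the free edge, 30 below the door's top edge, 14 out from the plane of its back (which holds the hinge line). Press square to the door (roughly +y when shut).
- tall: taller cupboard, light wood, fixed: 160 wide, 190 deep, top 205 mm above the counter. Origin under its middle; its own -x axis points out through the door. The shut door's back stands 8 mm off the carcass front. A steel strike, 36 mm deep, sits on the door's back at its foot, below 60 mm above the counter. Fingers pressing both faces of the door at once count as gripping it.
- low: the lower cupboard with a slatted door, fixed beside the taller one on the same plinth with its front in line (10 mm between them): 160 wide, 190 deep, 140 high, top at 155 mm above the counter. The two may stand either way round. Origin under its middle, its own -x axis points out through its door.
- low_door (a joint): door of the lower cupboard, same kind of catch, hinge and size but for the height (136 mm); rad, 0 shut; must stay shut.
- plinth: wooden board under both cupboards, fixed, 360 x 240 x 15 mm; origin under its middle, its own -x axis towards the doors' side, its own y axis along the fronts.
- budare: round flat iron griddle, 260 across, 12 high, loop handle along its +x to 170 mm; loose, 1.6 kg. Origin under its middle.
- bowl: blue plastic bowl, 140 across the rim, 60 high, loose. Origin under its middle.
- shaker: glass salt shaker with steel cap, 46 across, 75 high, loose, on the back half of the lower cupboard's top. Origin under its middle.
- spatula: bamboo spatula, 270 long, lying loose; origin under its middle, along its x axis.
- oil: oil bottle, 64 across, 200 high, loose. Origin under its middle.
- cup: white mug, 80 across, 80 high, loose, handle at its +y. Origin under its middle.

How it is judged (in metres and radians):
On the way, in this order (a step that is already met when the one before it is completed fails the run):
1. the taller cupboard's door is pressed in until its catch lets go (value of joint tall_door below -0.03 rad), for 0.02 s.
2. the door has sprung ajar by itself, with nothing of the robot on it (value of joint tall_door between 0.3 and 0.75 rad and contact force between each of the fingers, the arm and tall below 0.2 N), for 0.2 s.
At the end, for the whole second after the job is handed in: The taller cupboard's door is open past 0.82 rad (47 degrees) and at rest; the lower cupboard's door is still shut (within 0.05 rad); every loose thing is within 20 mm of where it began (value of joint tall_door above 0.82 rad and velocity of joint tall_door between -0.05 and 0.05 rad/s and value of joint low_door between -0.02 and 0.05 rad and distance of each of budare, bowl, shaker, spatula, oil, cup from where it was at the start of the episode below 0.02 m); the robot touches nothing.
It fails at once if the door is gripped: fingers press both its skins at once (contact force between the fingers and tall_door_c1 above 1 N and contact force between the fingers and tall_door_c2 above 1 N).
It fails at once if the lower cupboard is opened (value of joint low_door above 0.1 rad).
It fails at once if a loose thing is lifted, carried, knocked over or pushed away (distance of any of budare, bowl, shaker, spatula, oil, cup from where it was at the start of the episode above 0.03 m).
It also fails if it takes over 54 s, if anything falls off the work surface, if the arm or the gripper's body presses on something with over 40 N, if the wrist force passes 120 N, or if a joint passes its speed limit or range.

## Working session

There is one attempt and no reset: what is moved stays moved. The work goes in short steps, Python scripts to look and compute and a tool call to move; the robot and the scene stay as the last step left them, time stands still between calls to the robot, and variables do not carry over. Pictures are saved under pics/ and viewed, at most 10 in all, crops included, and the job is handed in when it is done.

Besides the shell and the picture viewer there is one more tool, called after "Request:" as a command line: name --argument value ..., lists and objects as JSON in quotes. jog_arm: Moves the arm, as the interface text tells. Its arguments: {"type":"object","properties":{"claw":{"type":"array"},"offset":{"type":"array"},"twist":{"type":"array"}},"required":["claw","offset","twist"]}

```bash
mkdir -p pics; cat > h.py <<'E'
import numpy as np, cv2, json
from rig import ctrl
def K(c):
    f=200/np.tan(np.radians(c["vfov"])/2); return np.array([[f,0,c["cx"]],[0,f,c["cy"]],[0,0,1.]])
def ray(c,uv):
    n=cv2.undistortPoints(np.array([[uv]],float),K(c),np.array(c["dist_coeffs"],float))[0,0]
    R=np.array(c["R"]);t=np.array(c["t"]); return -R.T@t, R.T@np.array([n[0],n[1],1.])
def atz(c,uv,z):
    o,d=ray(c,uv); return o+d*(z-o[2])/d[2]
def proj(c,P):
    R=np.array(c["R"]);t=np.array(c["t"])
    return cv2.projectPoints(np.array(P,float).reshape(-1,1,3),cv2.Rodrigues(R)[0],t,K(c),np.array(c["dist_coeffs"],float))[0][:,0]
E
python3 - <<'E'
from h import *
import pickle
for n in("top","side"):
    c=ctrl.capture(n); cv2.imwrite(f"pics/{n}0.png",c["img"]); pickle.dump(c,open(n+".pkl","wb"))
s=ctrl.get_state(); print(s["tcp_pos"],s["orientation"],s["time"])
E
```

```text
[0.1606388  0.62931929 0.24140641] [[-9.68948887e-01  2.47260959e-01 -2.69003492e-04]
 [ 2.47261062e-01  9.68947500e-01 -1.64598452e-03]
 [-1.46337451e-04 -1.66138896e-03 -9.99998609e-01]] 0.1
```

View pics/top0.png

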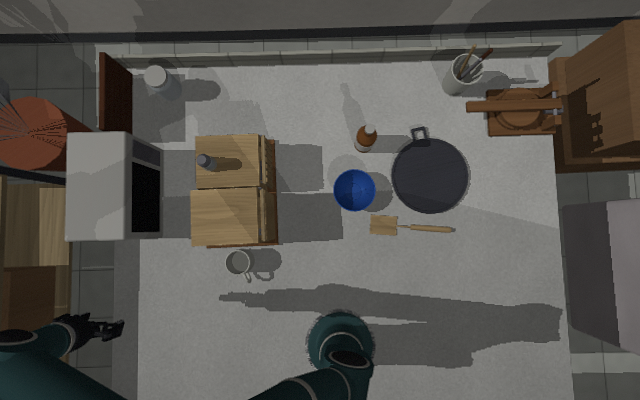

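View pics/side0.png

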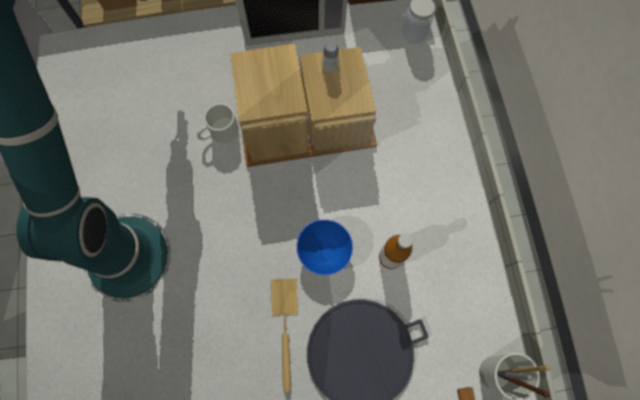

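The top view has x going up and y going left. The tall cupboard is the lower box at about (225,216), its door faces right at x≈268, and the mug is at (238,262). The side view shows the same layout. I'll zoom in on the cupboards next.

```bash
python3 - <<'E'
from h import *
import pickle
a=pickle.load(open("top.pkl","rb"))["img"][125:285,180:290]; b=pickle.load(open("side.pkl","rb"))["img"][35:175,190:390]
A=cv2.resize(a,None,fx=3.6,fy=3.6,interpolation=cv2.INTER_CUBIC);B=cv2.resize(b,None,fx=2,fy=2,interpolation=cv2.INTER_CUBIC)
o=np.zeros((576,800,3),np.uint8);o[:,:396]=A;o[:280,400:800]=B;cv2.imwrite("pics/crop.png",o)
E
```

```text
(no output)
```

View pics/crop.png

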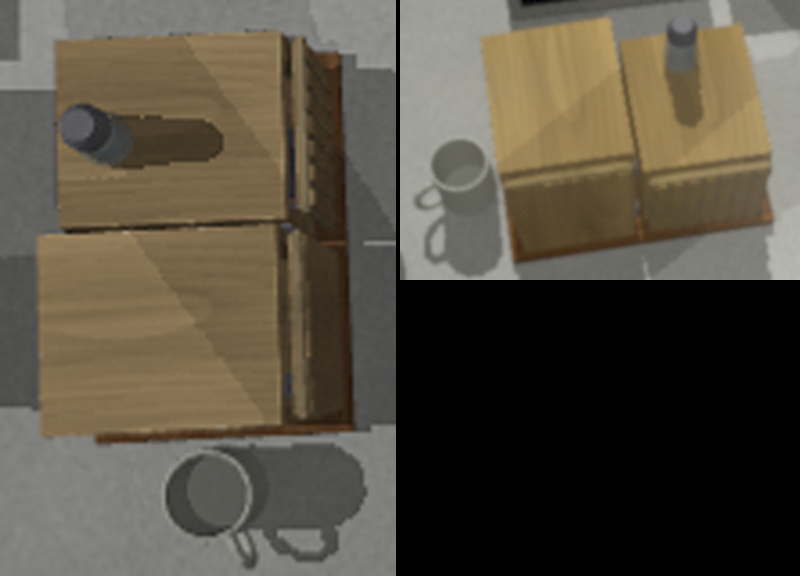

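In the crop, the tall top's corners are about (37,236), (278,228), (282,425) and (41,435). The door's top strip runs from (301,232) to (307,416), with its free edge towards the mug. Next I'll fit the pose.

```bash
python3 - <<'E'
from h import *
import pickle
from scipy.optimize import least_squares
T=pickle.load(open("top.pkl","rb"));S=pickle.load(open("side.pkl","rb"))
ft=lambda p:(p[0]/3.6+180-.4,p[1]/3.6+125-.4)
fs=lambda p:((p[0]-400)/2+190-.25,p[1]/2+35-.25)
# cupboard frame: -x out through the door; far side from robot
Lt=[(37,236),(278,228),(282,425),(41,435)]; Ls=[(482,36),(608,18),(634,155),(500,170)]
for p in Lt: print(atz(T,ft(p),.205).round(4))
print()
for p in Ls: print(atz(S,fs(p),.205).round(4))
# order: back-far, front-far, front-near, back-near ; local u (out, 0=front..), v toward robot
D=.19;W=.16
def corners(q):
    x,y,a=q; out=np.array([np.sin(a),-np.cos(a)]); near=np.array([-np.cos(a),-np.sin(a)])
    # (x,y)=front-far top corner
    f=np.array([x,y]); return [f-out*D,f,f+near*W,f+near*W-out*D]
def res(q):
    C=corners(q);P=[[*c,.205] for c in C]
    # side picks order: back-near, back-far, front-far, front-near
    return np.r_[(proj(T,P)-np.array([ft(p) for p in Lt])).ravel(),(proj(S,[P[3],P[0],P[1],P[2]])-np.array([fs(p) for p in Ls])).ravel()]
r=least_squares(res,[.5,.25,0]);print(r.x,np.degrees(r.x[2]),r.fun.round(1))
x,y,a=r.x; out=np.array([np.sin(a),-np.cos(a)]); near=np.array([-np.cos(a),-np.sin(a)])
h=np.array([x,y])+near*.005+out*.008; print("hinge",h,"free",h+near*.15,"press",h+near*.125+out*.014,"near",near,"out",out)
for n,z,p in(("cup",.08,ft((208,492))),("bowl",.06,(354,190)),("spat",.005,(384,226)),("oil",.2,(371,129))): print(n,atz(T,p,z).round(3))
w=proj(T,[[*(h+near*.15),.203],[*h,.203],[*(h+out*.014),.203]]);print(((w-[180,125]+.4)*3.6).round())
E
```

```text
[0.5041 0.4197 0.205 ]
[0.5051 0.2292 0.205 ]
[0.3493 0.2283 0.205 ]
[0.3472 0.4166 0.205 ]

[0.3487 0.4173 0.205 ]
[0.5039 0.4193 0.205 ]
[0.5086 0.2273 0.205 ]
[0.3535 0.2315 0.205 ]
[0.50900007 0.22972468 0.01217397] 0.6975171782368277 [-0.  -0.9 -0.2 -1.4  0.2  0.1 -0.4  0.2 -0.8 -0.1  1.1 -0.3  0.  -1.
 -1.8  1.7]
hinge [0.50409783 0.2216644 ] free [0.35410895 0.21983835] press [0.37927753 0.20614373] near [-0.9999259  -0.01217367] out [ 0.01217367 -0.9999259 ]
cup [0.289 0.317 0.08 ]
bowl [ 0.506 -0.06   0.06 ]
spat [ 0.386 -0.162  0.005]
oil [ 0.668 -0.105  0.2  ]
[[293. 418.]
 [288. 229.]
 [306. 229.]]
```

Request:
jog_arm --claw '[1,1,1,1,1,1,1,1,1]' --offset '[[0,0,-5],[0,0,-5],[0,0,-5],[0,0,-5],[0,0,-5],[0,0,-5],[0,0,-5],[0,0,-5],[0,0,-5]]' --twist '[[0,0,8.33],[0,0,8.33],[0,0,8.33],[0,0,8.33],[0,0,8.33],[0,0,8.33],[0,0,8.33],[0,0,8.33],[0,0,8.33]]'

```text
time: 1.0
tcp_pos: [0.1606, 0.6295, 0.2869]
orientation: [[-0.007, 1.0, -0.0], [1.0, 0.007, -0.001], [-0.001, -0.0, -1.0]]
wrist_force: [0.2, -0.2, 0.3]
grip_width: 0.0
gripper_force: 0.0
```

Request:
jog_arm --claw '[1,1,1,1,1,1,1,1,1,1,1,1,1,1]' --offset '[[-38,18,0],[-38,18,0],[-38,18,0],[-38,18,0],[-38,18,0],[-38,18,0],[-38,18,0],[-38,18,0],[-38,18,0],[-38,18,0],[-38,18,0],[-38,18,0],[0,0,0],[0,0,0]]' --twist '[[0,0,0],[0,0,0],[0,0,0],[0,0,0],[0,0,0],[0,0,0],[0,0,0],[0,0,0],[0,0,0],[0,0,0],[0,0,0],[0,0,0],[0,0,0],[0,0,0]]'

```text
time: 2.4
tcp_pos: [0.3824, 0.176, 0.2872]
orientation: [[-0.01, 1.0, -0.0], [1.0, 0.01, 0.0], [0.0, -0.0, -1.0]]
wrist_force: [-0.7, 0.4, 0.2]
grip_width: -0.0001
gripper_force: 0.0
```

Request:
jog_arm --claw '[1,1,1,1,1,1,1]' --offset '[[-8,0,0],[0,0,25],[0,0,25],[0,0,25],[0,0,25],[0,0,25],[0,0,0]]' --twist '[[0,0,0],[0,0,0],[0,0,0],[0,0,0],[0,0,0],[0,0,0],[0,0,0]]'

```text
time: 3.1
tcp_pos: [0.3801, 0.168, 0.1598]
orientation: [[-0.014, 1.0, -0.005], [1.0, 0.014, -0.005], [-0.005, -0.005, -1.0]]
wrist_force: [-0.6, -0.7, 1.3]
grip_width: 0.0003
gripper_force: 0.0
```

```bash
python3 - <<'E'
from h import *
s=ctrl.get_state();print(s["joint_pos"])
c=ctrl.capture("top"); d=ctrl.capture("side")
a=cv2.resize(c["img"][125:285,180:400],(440*1,320));b=cv2.resize(d["img"][20:180,180:360],(360,320))
cv2.imwrite("pics/v1.png",np.hstack([a,b]))
E
```

```text
[-58.55300137  12.05385718  33.75520367 128.82737838  -9.8356987
  41.90635434 -17.16023361]
```

View pics/v1.png

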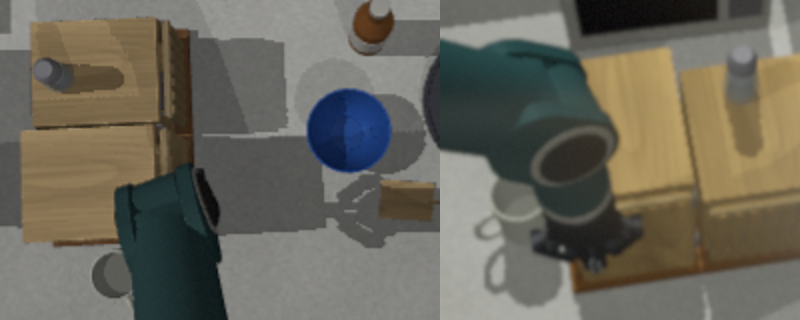

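The gripper is now in front of the tall door near its free edge, clear of the mug and bowl. I'll start pressing.

Request:
jog_arm --claw '[1,1,1,1,1,1,1]' --offset '[[6,0,0],[6,0,0],[4,0,0],[3,0,0],[2,0,0],[2,0,0],[2,0,0]]' --twist '[[0,0,0],[0,0,0],[0,0,0],[0,0,0],[0,0,0],[0,0,0],[0,0,0]]'

```text
time: 3.9
tcp_pos: [0.3821, 0.1933, 0.1623]
orientation: [[-0.012, 1.0, -0.0], [1.0, 0.012, -0.001], [-0.001, -0.0, -1.0]]
wrist_force: [1.2, -4.9, 2.8]
grip_width: 0.0001
gripper_force: 0.0
```

Request:
jog_arm --claw '[1,1,1]' --offset '[[1.5,0,0],[1.5,0,0],[0,0,0]]' --twist '[[0,0,0],[0,0,0],[0,0,0]]'

```text
time: 4.2
tcp_pos: [0.3819, 0.1951, 0.1621]
orientation: [[-0.011, 1.0, -0.001], [1.0, 0.011, -0.002], [-0.002, -0.001, -1.0]]
wrist_force: [-0.9, -4.1, 2.1]
grip_width: -0.0001
gripper_force: 0.0
```

Request:
jog_arm --claw '[1,1,1]' --offset '[[1.5,0,0],[1.5,0,0],[0,0,0]]' --twist '[[0,0,0],[0,0,0],[0,0,0]]'

```text
time: 4.5
tcp_pos: [0.3816, 0.1976, 0.1619]
orientation: [[-0.01, 1.0, -0.002], [1.0, 0.01, -0.002], [-0.002, -0.002, -1.0]]
wrist_force: [-0.9, -6.1, 2.6]
grip_width: 0.0002
gripper_force: 0.0
```

Request:
jog_arm --claw '[1,1,1]' --offset '[[1.5,0,0],[1,0,0],[0,0,0]]' --twist '[[0,0,0],[0,0,0],[0,0,0]]'

```text
time: 4.8
tcp_pos: [0.3815, 0.1991, 0.1619]
orientation: [[-0.009, 1.0, -0.003], [1.0, 0.009, -0.004], [-0.004, -0.003, -1.0]]
wrist_force: [-2.1, -9.1, 3.9]
grip_width: 0.0002
gripper_force: 0.0
```

Request:
jog_arm --claw '[1,1,1]' --offset '[[1.5,0,0],[1,0,0],[0,0,0]]' --twist '[[0,0,0],[0,0,0],[0,0,0]]'

```text
time: 5.1
tcp_pos: [0.3814, 0.1991, 0.1612]
orientation: [[-0.007, 1.0, -0.004], [1.0, 0.007, -0.007], [-0.007, -0.004, -1.0]]
wrist_force: [-5.2, -15.8, 7.8]
grip_width: 0.0003
gripper_force: 0.0
```

Request:
jog_arm --claw '[1,1,1,1,1,1,1,1,1,1,1,1,1,1,1,1,1]' --offset '[[-20,0,0],[-35,0,0],[-35,0,0],[-30,0,0],[0,0,-20],[0,0,-30],[0,0,-30],[0,0,-30],[0,0,0],[0,0,0],[0,0,0],[0,0,0],[0,0,0],[0,0,0],[0,0,0],[0,0,0],[0,0,0]]' --twist '[[0,0,0],[0,0,0],[0,0,0],[0,0,0],[0,0,0],[0,0,0],[0,0,0],[0,0,0],[0,0,0],[0,0,0],[0,0,0],[0,0,0],[0,0,0],[0,0,0],[0,0,0],[0,0,0],[0,0,0]]'

```text
time: 6.8
tcp_pos: [0.3835, 0.0845, 0.2723]
orientation: [[-0.012, 1.0, -0.0], [1.0, 0.012, -0.0], [-0.0, -0.0, -1.0]]
wrist_force: [0.0, 0.2, -1.0]
grip_width: 0.0
gripper_force: 0.0
```

```bash
python3 - <<'E'
from h import *
c=ctrl.capture("top"); d=ctrl.capture("side")
a=cv2.resize(c["img"][125:285,180:320],(420,480),interpolation=2);b=cv2.resize(d["img"][20:180,230:355],(375,480),interpolation=2)
cv2.imwrite("pics/v2.png",np.hstack([a,b]))
E
```

```text
(no output)
```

View pics/v2.png

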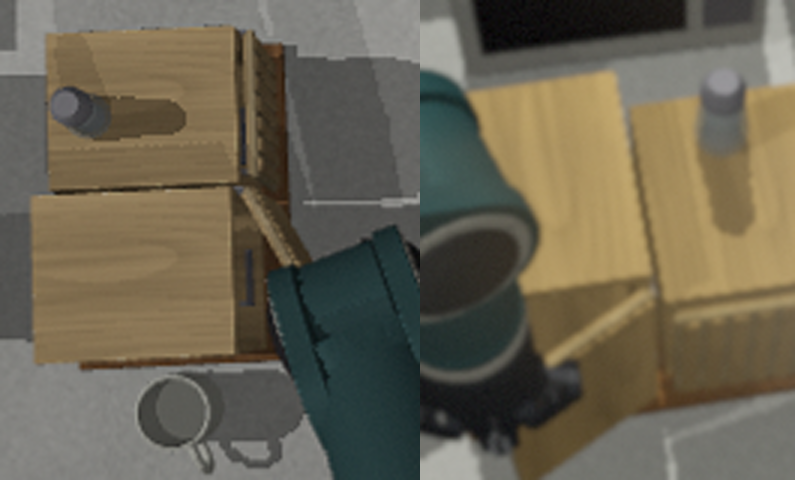

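The door is ajar: its top edge runs from about (240,190) to (287,262), roughly 0.57 rad, and nothing is touching it. I'll go over the door and come down behind it.

Request:
jog_arm --claw '[1,1,1,1,1,1,1,1,1]' --offset '[[26,1,0],[26,1,0],[26,1,0],[25,2,0],[0,0,30],[0,0,30],[0,0,30],[0,0,18],[0,0,0]]' --twist '[[0,0,0],[0,0,0],[0,0,0],[0,0,0],[0,0,0],[0,0,0],[0,0,0],[0,0,0],[0,0,0]]'

```text
time: 7.8
tcp_pos: [0.3858, 0.1867, 0.1623]
orientation: [[-0.012, 1.0, -0.004], [1.0, 0.012, -0.004], [-0.004, -0.004, -1.0]]
wrist_force: [0.5, 0.2, -0.1]
grip_width: 0.0001
gripper_force: 0.0
```

Request:
jog_arm --claw '[1,1,1,1,1,1,1,1,1,1,1,1,1,1,1]' --offset '[[-5,4,0],[-5,4,0],[-5,4,0],[-5,4,0],[-5,4,0],[-5,4,0],[-5,4,0],[-5,4,0],[-5,4,0],[-5,4,0],[-5,4,0],[-5,4,0],[-5,4,0],[-5,4,0],[0,0,0]]' --twist '[[0,0,0],[0,0,0],[0,0,0],[0,0,0],[0,0,0],[0,0,0],[0,0,0],[0,0,0],[0,0,0],[0,0,0],[0,0,0],[0,0,0],[0,0,0],[0,0,0],[0,0,0]]'

```text
time: 9.3
tcp_pos: [0.4454, 0.1172, 0.1651]
orientation: [[-0.011, 1.0, 0.002], [1.0, 0.011, 0.0], [0.0, 0.002, -1.0]]
wrist_force: [-0.5, -1.5, 8.5]
grip_width: -0.0002
gripper_force: 0.0
```

Request:
jog_arm --claw '[1,1,1,1,1,1,1,1,1,1,1]' --offset '[[4,-6,0],[4,-8,0],[0,0,-20],[0,0,-35],[0,0,-35],[0,0,-35],[35,-14,0],[35,-14,0],[35,-14,0],[35,-14,0],[0,0,0]]' --twist '[[0,0,0],[0,0,0],[0,0,0],[0,0,0],[0,0,0],[0,0,0],[0,0,0],[0,0,0],[0,0,0],[0,0,0],[0,0,0]]'

```text
time: 10.4
tcp_pos: [0.369, 0.2697, 0.2887]
orientation: [[-0.021, 1.0, -0.001], [1.0, 0.021, 0.0], [0.0, -0.001, -1.0]]
wrist_force: [-0.1, 0.3, 0.8]
grip_width: 0.0001
gripper_force: 0.0
```

```bash
python3 - <<'E'
from h import *
c=ctrl.capture("top"); d=ctrl.capture("side")
a=cv2.resize(c["img"][125:285,180:320],(420,480),interpolation=2);b=cv2.resize(d["img"][20:180,230:355],(375,480),interpolation=2)
cv2.imwrite("pics/v3.png",np.hstack([a,b]))
for th in(.8,.95,1.1,1.25):
    p=[.504-.15*np.cos(th),.2217-.15*np.sin(th),.203]; print(th,((proj(c,[p])-[180,125])*3).round(),((proj(d,[p])-[230,20])*3+[420,0]).round())
E
```

```text
0.8 [[354. 296.]] [[526. 432.]]
0.95 [[369. 278.]] [[552. 447.]]
1.1 [[380. 257.]] [[580. 458.]]
1.25 [[389. 235.]] [[609. 465.]]
```

View pics/v3.png

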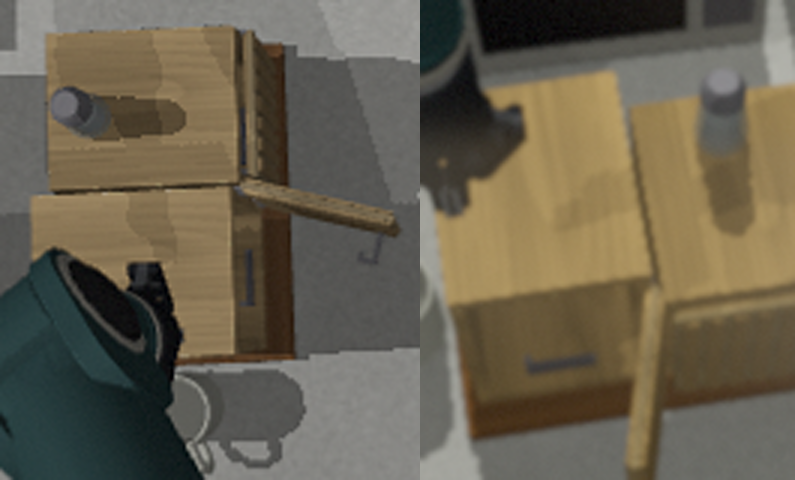

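The door's free edge is at about (395,232), so it stands open about 1.25 rad. The lower door is shut, the shaker and mug haven't moved, and the arm is clear, so I'm handing in the job.

```bash
python3 -c "
from rig import ctrl
print(ctrl.close_job())"
```

```text
the job is handed in; nothing more can be done
None
```

I pressed the tall cupboard's door until its catch let go, let it spring ajar to about 0.57 rad, then pushed it to about 1.25 rad (my estimates from the pictures) and handed the job in at about 10.5 s. The lower door looked shut and nothing looked disturbed; the hand-in gave no verdict.

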